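# Prop open the fittings chest

## Robot

A 7-joint arm with a two-finger parallel gripper is mounted at the origin on the work surface. World frame = base frame: x ahead of the robot, y to its left, z up, the work surface at z = 0. Lengths are in mm, angles in degrees, forces in N, time in s.
With the tool pointing down it reaches from about 350 to 900 mm from the base axis. Payload 8.1 kg.
Tool frame: the origin (TCP) lies midway between the tips of the shut fingers; the grasp point (between the pads) lies 19 mm behind it; z points along the fingers, y is the direction in which the jaws open and shut (so a half turn about z gives the same grasp; the last joint's range is limited). The gripper opens to 85 mm and grips with 20 to 120 N. Pads are 22 mm wide; open, the fingers measure 114 mm over their backs; the gripper's body (76 mm by 85 mm) begins 54 mm behind the grasp point. The pads swing forward as they close: fully open they stand 13 mm farther back than shut.
Start: joints at [-75.493, 24.895, 1.432, 90.138, -0.665, 64.973, -4.303], TCP at [217.74, 585.859, 231.323] pointing down, gripper open.
Joint ranges: [-149.89, 149.89], [-25.12, 119.58], [-72.63, 75.52], [4.76, 147.25], [-75.54, 255.54], [6.69, 114.76], [-157.13, 157.13]. Speed limits (degrees/s): [127.2, 127.2, 172.46, 172.46, 180, 180, 180].

## Interface

Orientations are given as [roll, pitch, yaw] about the fixed x, y, z axes, in that order (R = Rz(yaw) Ry(pitch) Rx(roll)).
In Python, from rig import bot gives the robot as it stands. Calls block until the motion is done:
- bot.reach(position, orientation): joint-space move of the TCP to a pose.
- bot.line_to(position, vel=150, attitude=None): straight line of the TCP; attitude=None keeps the orientation; vel is the mean speed in mm/s.
- bot.set_joints(angles): joint-space move.
- bot.gripper_to(opening): finger opening in mm; the grip force is fixed at half the most; returns when the fingers have stopped.
- bot.sleep(seconds).
- bot.inverse_kinematics(position, orientation): joint angles nearest the present ones, or None.
- bot.read_state(): the state.
- bot.grab_frame(name): name is "scene" or "top" or "wrist"; returns a dict with "pixels" (400x640x3 uint8, red, green, blue), "camera_matrix" (3x3 intrinsics, pixels), "R" (3x3) and "t" (3): a world point X has camera coordinates R X + t; the wrist camera has in their place "hand_eye" (4x4, takes a point from camera to tool coordinates, whose origin is the TCP and whose axes are the flange's). Camera axes: x right, y down, z forward; pixel columns grow to the right and rows downward; lengths in mm; the calibration is good to about 2 mm. A picture is of the moment at which its call begins: read the wrist's pose just before it. There is no depth.
A pose or a line that the arm cannot do raises bot.Unreachable and nothing moves.
- bot.job_done(): hands the job in, once; it reports no verdict.
Trained networks look in a picture, given as the dict that the camera call returned (one of the last four; its "shot" number tells which), for a name from the list of things; names that differ only in an ending like _2 or _b are one class to them, and where a whole thing is asked for, a point or a joint stands for the part that bears it (a point fixed in the world has none). Each returns a list of dicts, best first, with "score" (0 to 1); they miss things now and then, are a little off and sometimes report something else, mostly with a low value. They report only what shows in the picture. A call takes as long as a camera call.
- bot.search_frame(picture, query): "rect" ([left, top, right, bottom] in pixels, round what is visible of it).
The state is a dict: "t": time; "qpos": joint angles; "dq": joint speeds; "effort": joint torques, N m; "tool_pos": TCP position; "tcp_rot": TCP orientation; "wrist_force": force on the tool from outside, world axes, zero at the start; "ft_torque": the same for the moment, N m; "finger_gap": finger opening in mm.
Only numpy, scipy, OpenCV 4.12 (cv2) and the standard library are available. Lean on these libraries where they do the work, as an engineer would, in place of code of your own. Each camera call takes 0.05 s, during which the arm holds its last target.

## Task

Lift the lid of the green fittings chest by its front bar to at least 55 degrees while the prop rod still lies down. The lid then sinks slowly by itself, so take the red grip, swing the rod up under the lid's edge strip and slide its tip gently along, without forcing it, until it drops into the holding hole; let go so that the lid rests propped open on the rod, and leave the things around the chest where they are.

Things in the scene. Friction and masses are not known exactly. Their poses are not given: they have to be found in the camera images.
- chest: dark green open-topped chest of fittings, fixed to the bench, 240 x 240 mm and 90 mm high; origin at the centre of its underside, z up, x from its front (bar side, nearest the robot) to its hinge side. The prop rod lies along its +y side.
- lid_hinge (a joint): opening angle of the lid in rad: 0 shut, grows as the front edge rises, at most 1.2. A damper (about 8 N m s/rad both ways) slows it: raising it at 0.25 rad/s takes about 10 N at the bar, and released it sinks slowly, about 0.03 to 0.06 rad/s. Propped in the hole the lid stands at about 0.70 to 0.82 rad.
- lid_axis (a point): point on the lid's hinge axis (along chest y), at chest (120, 0, 90) mm; the lid's underside passes through this axis
- lid: lid, 240 x 245 x 8 mm, about 0.5 kg (differs by up to a third); origin on the hinge axis at mid-width, in the plane of its underside; x points from its front edge (x = -240 mm) to the hinge, y as the chest's y, z out of its top. A steel strip with the holding hole runs along its +y edge.
- strip_middle (a point): fixed point of the lid, at lid (-125, 141, 0) mm, NOT the hole itself. The strip is 30 mm wide (lid y 126 to 156), its underside in the lid's plane z = 0. The holding hole with yellow walls is 12 mm long in x, closed 9 mm above the underside; its centre lies anywhere within 15 mm of this point along lid x (the strip is adjustable; not measured).
- lid_handle (a point): middle of the round steel bar at the lid's front, 10 mm thick, 110 mm long along chest y (free between its two posts for 90 mm); its axis 42 mm in front of the lid's front edge and 282 mm from the hinge axis, 4 mm above the plane of the lid's underside
- prop_pivot (a joint): angle of the prop rod in rad: 0 lying level along the chest's +y side, tip towards the hinge; grows as the tip rises, at most 1.3. Turns freely, falls back when let go. With the lid resting on its tip the hole is met between about 0.6 and 0.9 rad.
- rod_axis (a point): point on the rod's pivot axis (along chest y), at chest (-80, 138, 76) mm
- prop_rod: bright prop rod, 8 mm thick with round tip, 158 mm from the pivot axis to the end of its tip; origin on the pivot axis, x along the rod to the tip, y as the chest's y
- rod_tip (a point): end of the rod's round tip, 158 mm from the pivot axis. Along the hole's front edge a yellow stop lip stands 6 mm below the strip: a tip slid along the strip from the hinge side to the front runs against the lip and is then under the hole, and within about a second the sinking lid comes down over it. Pushing on jams the rod: the force shoots up, as it does if the rod is swung fast against the lid.
- rod_grip (a point): point on the red grip: a round peg 12 mm thick that stands out sideways from the rod along chest +y, 100 mm from the pivot axis; red from 32 to 82 mm beside the rod's centre line; this point is 60 mm beside it. Grip it from above, fingers closing along chest x; it can turn between the fingers.
- junction_box: white and grey junction box, 79 x 79 x 48 mm, loose on the bench beside the chest; origin at the centre of its underside
- coupling: orange conduit coupling, a tube 52 mm across and 50 mm high, standing loose; origin at the centre of its underside
- carton: small cardboard carton, 110 x 80 x 60 mm, loose; origin at the centre of its underside

How it is judged:
By the outcome, as a careful person would: the job done as asked, in the order asked, and still so for the second after the job is handed in, with the robot touching nothing.
It also fails if it takes over 72 s, if anything falls off the work surface, if the arm or the gripper's body presses on something with over 40 N, if the wrist force passes 120 N, or if a joint passes its speed limit or range.

## Working session

There is one attempt and no reset: what is moved stays moved. The work goes in short steps, each a Python script; the robot and the scene stay as the last script left them, time stands still between calls to the robot, and variables do not carry over. Pictures are saved under pics/ and viewed, and the job is handed in when it is done.

```bash
ls; mkdir -p pics; python3 - <<'E'
from rig import bot
import cv2
s=bot.read_state(); print(s)
for n in ["scene","top","wrist"]:
    f=bot.grab_frame(n); cv2.imwrite(f"pics/a_{n}.png",f["pixels"][:,:,::-1])
    print(n,f["camera_matrix"],f.get("R"),f.get("t"),f.get("hand_eye"))
    if n!="wrist":
        for q in ["chest","lid_handle","rod_grip","lid","prop_rod","junction_box","coupling","carton","rod_tip"]:
            print(q,[(d["rect"],round(d["score"],2)) for d in bot.search_frame(f,q)[:2]])
print(bot.read_state()["t"])
E
```

```text
pics
{'t': 0.0, 'qpos': array([-75.49120163,  24.93569865,   1.430693  ,  90.19045131,
        -0.66405905,  64.97210851,  -4.30389096]), 'dq': array([ 0.0801582 ,  0.02561726,  0.05624931, -0.03177457,  0.01081512,
       -0.11874694,  0.0701167 ]), 'effort': array([-4.77653775e-04, -6.70488024e+01,  1.02485955e+00, -3.16207552e+01,
        1.55786943e-02,  1.25701036e-02,  8.18312799e-06]), 'tool_pos': array([217.60585357, 585.35067621, 230.52498499]), 'tcp_rot': array([-1.79910453e+02,  8.61338173e-03,  1.59608051e+02]), 'wrist_force': array([ 0.6187538 ,  1.00841152, -0.36379054]), 'ft_torque': array([ 0.02370024, -0.03304557,  0.02679547]), 'finger_gap': 85.51455365197047}
scene [[449.36618857   0.         315.89085817]
 [  0.         449.36618857 206.49597807]
 [  0.           0.           1.        ]] [[-0.56577836  0.82455641  0.00125386]
 [ 0.57364909  0.39470698 -0.71772775]
 [-0.59230192 -0.40535556 -0.6963227 ]] [ 335.70299437 -295.3477781  1370.004895  ] None
chest [([187.1, 126.9, 337.4, 255.5], 0.86)]
lid_handle [([184.7, 129.3, 335.1, 230.3], 0.58), ([305.0, 211.3, 33
[... 948 characters left out ...]
d [([321.0, 151.7, 439.1, 270.7], 0.62)]
prop_rod [([295.3, 148.5, 438.9, 271.1], 0.32)]
junction_box [([455.1, 194.5, 491.5, 230.0], 0.79)]
coupling [([250.5, 242.3, 274.7, 265.4], 0.52)]
carton [([226.7, 162.0, 266.7, 207.7], 0.81), ([248.4, 245.3, 273.5, 265.6], 0.23)]
rod_tip []
wrist [[299.76528013   0.         321.14976032]
 [  0.         299.76528013 198.01244167]
 [  0.           0.           1.        ]] None None [[ 1.40132833e-03 -9.64956319e-01 -2.62406819e-01  6.65948045e+01]
 [ 9.99998985e-01  1.28467841e-03  6.16098171e-04  1.58866691e+00]
 [-2.57399448e-04 -2.62407416e-01  9.64957140e-01 -1.42971875e+02]
 [ 0.00000000e+00  0.00000000e+00  0.00000000e+00  1.00000000e+00]]
1.05
```

```bash
python3 - <<'E'
import cv2
a=cv2.imread('pics/a_scene.png')[110:330,160:440]; cv2.imwrite('pics/a1.png',cv2.resize(a,None,fx=2.7,fy=2.7,interpolation=cv2.INTER_CUBIC))
a=cv2.imread('pics/a_top.png')[130:290,210:510]; cv2.imwrite('pics/a2.png',cv2.resize(a,None,fx=2.6,fy=2.6,interpolation=cv2.INTER_CUBIC))
E
```

```text
(no output)
```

View pics/a1.png

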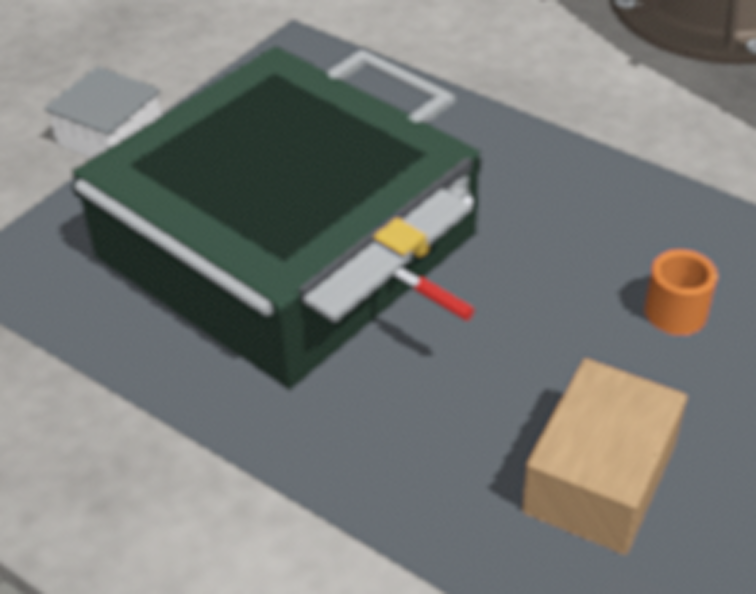

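View pics/a2.png

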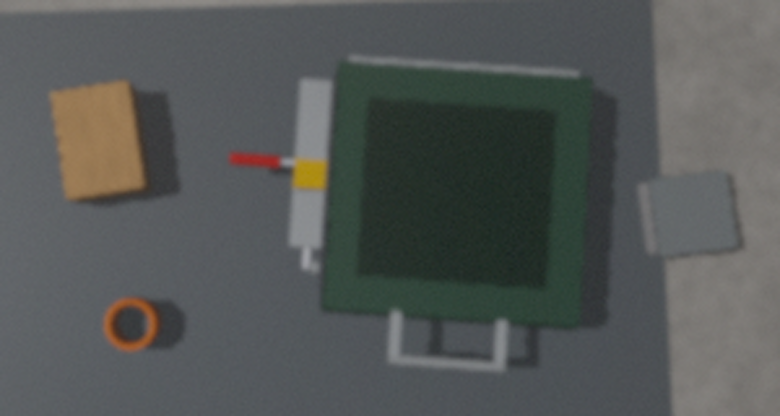

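The top view shows the chest with the bar toward the robot and the red peg on its left, pointing +y. The yellow hole housing sits on the strip, and nothing is close to the peg. Next I fit the chest pose.

```bash
cat > cal.py <<'E'
import numpy as np
K1=np.array([[449.36618857,0,315.89085817],[0,449.36618857,206.49597807],[0,0,1]])
R1=np.array([[-0.56577836,0.82455641,0.00125386],[0.57364909,0.39470698,-0.71772775],[-0.59230192,-0.40535556,-0.6963227]]);t1=np.array([335.70299437,-295.3477781,1370.004895])
K2=np.array([[421.64824265,0,312.95089106],[0,421.64824265,202.90745687],[0,0,1]])
R2=np.array([[-0.02496088,-0.99942726,-0.02284959],[-0.99748771,0.02641522,-0.06573054],[0.06629647,0.0211515,-0.99757576]]);t2=np.array([48.29145169,599.73657304,1109.57511555])
def proj(K,R,t,X):
    c=np.atleast_2d(X)@R.T+t; u=c@K.T; return u[:,:2]/u[:,2:]
def w(p,X):
    c,s=np.cos(p[2]),np.sin(p[2]); X=np.atleast_2d(X)
    return np.c_[p[0]+c*X[:,0]-s*X[:,1],p[1]+s*X[:,0]+c*X[:,1],X[:,2]]
E
python3 - <<'E'
import numpy as np
from cal import *
from scipy.optimize import least_squares
X=[(120,122.5,98),(120,-122.5,98),(-120,122.5,98),(-120,-122.5,98),(20,170,76),(20,220,76),(-162,50,94),(-162,-50,94)]
X=np.array(X,float)
top=np.array([(335,62),(592,78),(322,312),(578,327),(280,160),(230,157),(397,361),(500,367)])/2.6+[210,130]-.3
sc=np.array([(290,300),(75,172),(480,158),(277,47),(420,281),(472,313),(448,98),(365,54)])/2.7+[160,110]-.3
def f(p,full=True):
    return np.r_[(proj(K2,R2,t2,w(p,X))-top).ravel(),(proj(K1,R1,t1,w(p,X))-sc).ravel()]
r=least_squares(f,[560,-30,0],loss='soft_l1')
print(r.x,np.degrees(r.x[2])); print(np.round(f(r.x).reshape(2,-1,2),1))
print(np.round(w(r.x,[[20,206,76],[-162,0,94],[120,0,90]]),1))
import cv2
for n,C in (("top",(K2,R2,t2)),("scene",(K1,R1,t1))):
    im=cv2.imread(f'pics/a_{n}.png'); h=cv2.cvtColor(im,cv2.COLOR_BGR2HSV)
    y=cv2.inRange(h,(20,130,120),(32,255,255)); rd=cv2.inRange(h,(0,150,90),(5,255,255))|cv2.inRange(h,(174,150,90),(180,255,255))
    for nm,m in(("yel",y),("red",rd)):
        q=np.argwhere(m)[:,::-1]; print(n,nm,len(q),q.mean(0),q.min(0),q.max(0))
    # predict yellow housing top centre for each lid x
    for lx in (-110,-125,-140): print(lx,proj(*C,w(r.x,[[120+lx,141,102]])))
    print('red pred',proj(*C,w(r.x,[[20,195,76]])))
E
```

```text
[ 5.88167728e+02 -1.47763284e+02 -9.12665593e-02] -5.229188658911792
[[[ 0.2 -0.3]
  [-0.5 -0.4]
  [-0.8 -0.6]
  [ 0.2  0.4]
  [-0.   1.2]
  [-0.3  1.1]
  [-1.5 -0.5]
  [-0.6 -0. ]]

 [[-2.2  1.9]
  [-1.4 -1.4]
  [ 1.3 -4. ]
  [-0.4 -1.9]
  [ 0.3  0.2]
  [-0.1 -0.6]
  [-0.1 -1. ]
  [-0.4  0.1]]]
[[ 626.9   55.6   76. ]
 [ 426.8 -133.    94. ]
 [ 707.7 -158.7   90. ]]
top yel 123 [328.95121951 196.4796748 ] [323 192] [335 201]
top red 61 [307.90163934 191.16393443] [299 189] [316 193]
-110 [[328.62645143 196.21836716]]
-125 [[328.24082906 202.22621864]]
-140 [[327.85449798 208.24511147]]
red pred [[307.60529103 191.79409831]]
scene yel 147 [308.65306122 197.95238095] [299 191] [318 204]
scene red 98 [324.45918367 220.53061224] [315 213] [334 227]
-110 [[307.93097441 196.30375021]]
-125 [[312.53741869 192.58979362]]
-140 [[317.06402653 188.94020534]]
red pred [[324.83609333 219.43610609]]
```

View pics/a_wrist.png

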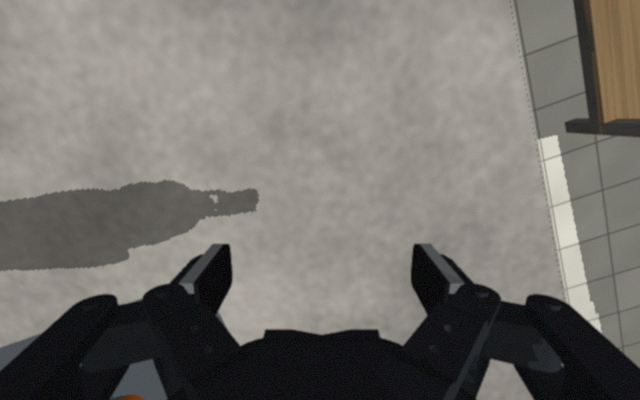

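```bash
cat > h.py <<'E'
import numpy as np
from scipy.spatial.transform import Rotation as Ro
from cal import *
P=np.array([588.2,-147.8,-0.0913])
def W(x,y,z,p=None): return w(P if p is None else p,[[x,y,z]])[0]
def att(tilt=0,flip=False,p=None):
    p=P if p is None else p
    X=Ro.from_euler('z',p[2]).as_matrix()
    t=np.radians(tilt)
    z=np.array([0,-np.sin(t),-np.cos(t)]); y=np.array([1.,0,0])*(-1 if flip else 1)
    x=np.cross(y,z); R=X@np.c_[x,y,z]
    return Ro.from_matrix(R).as_euler('xyz',degrees=True), R
def tcp(g,R): return np.asarray(g)+19*R[:,2]   # grasp point -> TCP (pads 19mm behind)
def bar(th): # chest coords of bar axis
    return 120-282*np.cos(th)-4*np.sin(th), 90+282*np.sin(th)+4*np.cos(th)
def peg(a): return -80+100*np.cos(a), 76+100*np.sin(a)
E
python3 - <<'E'
from rig import bot
from h import *
for flip in (0,1):
  for tilt in (0,10):
    e,R=att(tilt,flip); print(flip,tilt,e)
    for nm,pt in [("view",(-40,100,340))]+[("bar%.1f"%t,(bar(t)[0],25,bar(t)[1])) for t in (0,.4,.8,1.16)]+[("pegup",(20,206,200))]+[("peg%.1f"%a,(peg(a)[0],206,peg(a)[1])) for a in (0,.4,.8)]:
        q=bot.inverse_kinematics(tcp(W(*pt),R),e); print(nm,None if q is None else np.round(q))
E
```

```text
0 0 [180.           0.          84.76889533]
view [-35.  18.  46.  94. -13.  74.   8.]
bar0.0 [-35.  31.  59. 128. -41.  42.  47.]
bar0.4 [-35.  17.  54. 118. -17.  53.  23.]
bar0.8 [-33.  17.  52. 103. -15.  67.  19.]
bar1.2 [-28.  25.  53.  87. -20.  78.  21.]
pegup [-36.  32.  40.  95. -22.  61.   5.]
peg0.0 [-32.  40.  35. 101. -29.  48.  11.]
peg0.4 [-34.  36.  36. 101. -26.  51.   9.]
peg0.8 [-35.  32.  36. 103. -23.  53.   6.]
0 10 [-180.           10.           84.76889533]
view [-40.  18.  45.  94.  -3.  73.  -1.]
bar0.0 [-34.  26.  45. 128. -15.  33.  15.]
bar0.4 [-39.  16.  48. 119.  -2.  50.   4.]
bar0.8 [-37.  16.  48. 104.  -2.  64.   5.]
bar1.2 [-31.  24.  48.  88.  -8.  75.  11.]
pegup [-40.  33.  38.  94. -11.  62.  -5.]
peg0.0 [-37.  41.  34. 100. -16.  49.  -4.]
peg0.4 [-38.  37.  35.  99. -14.  52.  -5.]
peg0.8 [-40.  33.  36. 101. -11.  54.  -7.]
1 0 [-180.            0.          -95.23110467]
view [ 41.  26. -61.  88.  23.  79. 153.]
bar0.0 [ -38.   36.   66.  128.  -47.   47. -126.]
bar0.4 [ -43.   22.   67.  119.  -25.   55. -148.]
bar0.8 [ -42.   22.   67.  104.  -22.   69. -153.]
bar1.2 [ -34.   30.   66.   87.  -27.   81. -151.]
pegup [ 27.  41. -61.  90.  38.  72. 134.]
peg0.0 [ 27.  51. -62.  96.  50.  64. 125.]
peg0.4 [ 27.  47. -61.  96.  45.  65. 128.]
peg0.8 [ 28.  43. -61.  97.  41.  65. 129.]
1 10 [180.         -10.         -95.23110467]
view [ 34.  27. -61.  88.  32.  85. 145.]
bar0.0 [ 45.  35. -61. 122.  50.  55. 127.]
bar0.4 [ 47.  24. -61. 113.  34.  63. 144.]
bar0.8 [ 45.  24. -61.  98.  31.  76. 151.]
bar1.2 [ 39.  31. -61.  82.  36.  88. 152.]
pegup [-12.  29.  -4.  91.  13.  64. 153.]
peg0.0 [-10.  37.  -7.  97.  18.  51. 147.]
peg0.4 [-11.  34.  -6.  97.  16.  54. 148.]
peg0.8 [-12.  30.  -6.  98.  14.  56. 149.]
```

```bash
python3 - <<'E'
from rig import bot
from h import *
import cv2,json
e,R=att(10)
bot.reach(tcp(W(-60,90,350),R),e)
s=bot.read_state(); f=bot.grab_frame("wrist")
print(s["t"],s["tool_pos"],s["tcp_rot"],s["wrist_force"])
cv2.imwrite("pics/b_wrist.png",f["pixels"][:,:,::-1])
np.savez("b.npz",pos=s["tool_pos"],rot=s["tcp_rot"],K=f["camera_matrix"],he=f["hand_eye"])
im=cv2.imread("pics/b_wrist.png")
Rt=Ro.from_euler('xyz',s["tcp_rot"],degrees=True).as_matrix(); he=f["hand_eye"]
Rc=(Rt@he[:3,:3]).T; tc=-Rc@(s["tool_pos"]+Rt@he[:3,3])
for c,pts in (((0,0,255),[(20,170,76),(20,220,76)]),((255,0,255),[(-162,50,94),(-162,-50,94)]),((255,255,0),[(120,122.5,98),(120,-122.5,98),(-120,122.5,98),(-120,-122.5,98)]),((0,255,0),[(10,126,98),(10,156,98)])):
    for u in proj(f["camera_matrix"],Rc,tc,w(P,pts)):
        print(pts[0],u); cv2.drawMarker(im,tuple(int(v) for v in np.round(u)),c,cv2.MARKER_CROSS,7,1)
cv2.imwrite("pics/b_m.png",cv2.resize(im,(800,500),interpolation=cv2.INTER_CUBIC))
E
```

```text
3.6 [536.56483351 -54.7882113  331.04605504] [-179.97960155    9.99304059   84.89170339] [-0.12597899 -0.24227499 -0.12408754]
(20, 170, 76) [389.21016063  66.31824473]
(20, 170, 76) [393.74519025  16.83744925]
(-162, 50, 94) [241.65775554 167.79274199]
(-162, 50, 94) [249.29658222 234.01910878]
(120, 122.5, 98) [474.03112346 111.27250766]
(120, 122.5, 98) [438.57959412 276.60267402]
(120, 122.5, 98) [269.86358885 110.54211597]
(120, 122.5, 98) [281.01718898 276.17089839]
(10, 126, 98) [380.76902581 107.8617707 ]
(10, 126, 98) [383.11257527  80.38305861]
```

View pics/b_m.png

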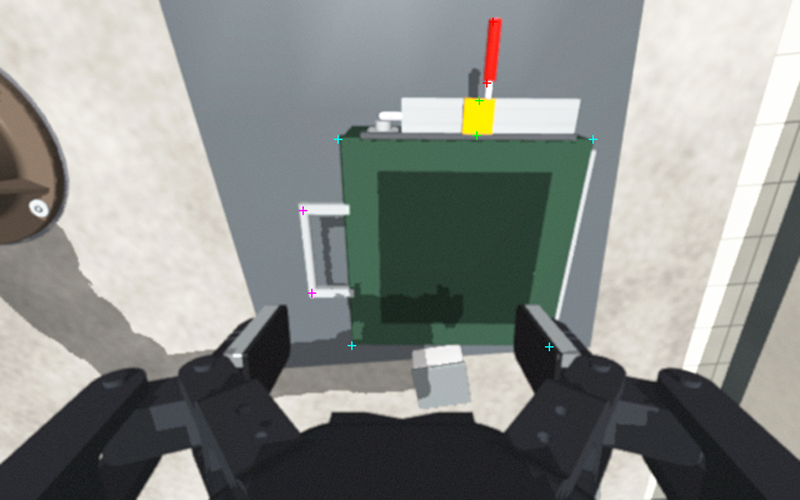

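```bash
python3 - <<'E'
import cv2
from h import *
from scipy.optimize import least_squares
d=np.load("b.npz"); im=cv2.imread("pics/b_wrist.png"); hs=cv2.cvtColor(im,cv2.COLOR_BGR2HSV)
Rt=Ro.from_euler('xyz',d["rot"],degrees=True).as_matrix(); he=d["he"]
Rc=(Rt@he[:3,:3]).T; tc=-Rc@(d["pos"]+Rt@he[:3,3]); K=d["K"]
rd=cv2.inRange(hs,(0,150,90),(6,255,255))|cv2.inRange(hs,(174,150,90),(180,255,255))
ye=cv2.inRange(hs,(22,150,120),(34,255,255))
q=np.argwhere(rd)[:,::-1].astype(float); print("red",len(q),q.min(0),q.max(0),q.mean(0),proj(K,Rc,tc,w(P,[[20,195,76]])))
q2=np.argwhere(ye)[:,::-1].astype(float); print("yel",len(q2),q2.min(0),q2.max(0),q2.mean(0))
for lx in(-105,-110,-115): print(lx,proj(K,Rc,tc,w(P,[[120+lx,141,107]])),proj(K,Rc,tc,w(P,[[120+lx,141,98]])))
g=cv2.cvtColor(im,cv2.COLOR_BGR2GRAY)
for r in (175,185,200,215,225): print(r,list(g[r,236:262]))
a=cv2.resize(im[60:260,225:495],None,fx=2.9,fy=2.9,interpolation=cv2.INTER_CUBIC); cv2.imwrite("pics/b_z.png",a)
E
```

```text
red 480 [387.  15.] [400.  64.] [393.58541667  39.17916667] [[391.40703133  42.34863063]]
yel 670 [370.  79.] [395. 106.] [382.27761194  92.57313433]
-105 [[387.84676356  95.29623502]] [[386.26927321  94.39289738]]
-110 [[383.39125291  95.27994274]] [[381.91909049  94.37697049]]
-115 [[378.93554145  95.26364972]] [[377.56871634  94.36104291]]
175 [np.uint8(135), np.uint8(132), np.uint8(134), np.uint8(148), np.uint8(191), np.uint8(227), np.uint8(235), np.uint8(235), np.uint8(231), np.uint8(220), np.uint8(190), np.uint8(149), np.uint8(128), np.uint8(131), np.uint8(136), np.uint8(132), np.uint8(132), np.uint8(131), np.uint8(130), np.uint8(116), np.uint8(92), np.uint8(79), np.uint8(77), np.uint8(82), np.uint8(79), np.uint8(81)]
185 [np.uint8(132), np.uint8(133), np.uint8(129), np.uint8(131), np.uint8(142), np.uint8(181), np.uint8(226), np.uint8(235), np.uint8(236), np.uint8(232), np.uint8(221), np.uint8(193), np.uint8(151), np.uint8(127), np.uint8(130), np.uint8(132), np.uint8(133), np.uint8(133), np.uint8(132), np.uint8(127), np.uint8(118), np.uint8(91), np.uint8(83), np.uint8(79), np.u
[... 503 characters left out ...]
8(131), np.uint8(130), np.uint8(135), np.uint8(166), np.uint8(211), np.uint8(231), np.uint8(236), np.uint8(234), np.uint8(224), np.uint8(201), np.uint8(158), np.uint8(129), np.uint8(129), np.uint8(131), np.uint8(130), np.uint8(135), np.uint8(131), np.uint8(130), np.uint8(121), np.uint8(102), np.uint8(86)]
225 [np.uint8(131), np.uint8(130), np.uint8(130), np.uint8(133), np.uint8(130), np.uint8(130), np.uint8(132), np.uint8(131), np.uint8(133), np.uint8(154), np.uint8(197), np.uint8(230), np.uint8(236), np.uint8(235), np.uint8(227), np.uint8(204), np.uint8(159), np.uint8(126), np.uint8(127), np.uint8(131), np.uint8(131), np.uint8(133), np.uint8(131), np.uint8(131), np.uint8(116), np.uint8(93)]
```

View pics/b_z.png

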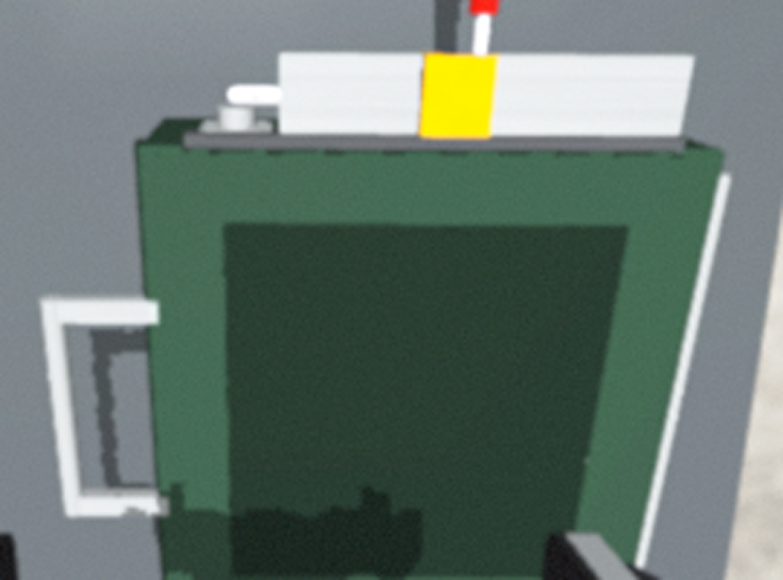

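```bash
python3 - <<'E'
import cv2
from h import *
from scipy.optimize import least_squares
d=np.load("b.npz")
Rt=Ro.from_euler('xyz',d["rot"],degrees=True).as_matrix(); he=d["he"]
Rc=(Rt@he[:3,:3]).T; tc=-Rc@(d["pos"]+Rt@he[:3,3]); K=d["K"]
zo=lambda x,y:(x/2.9+225-.3,y/2.9+60-.3)
O=[]
Xw=np.array([(20,195,76),(-162,50,94),(-162,-50,94),(-120,156,98-8),(120,122.5,98),(-120,122.5,98)],float)
mw=np.array([(393.6,39.2),(50/2.9+225,311/2.9+60),(70/2.9+225,506/2.9+60),(0,0),zo(722,150),zo(138,143)])
use=[0,1,2,4,5]
Xt=np.array([(120,122.5,98),(120,-122.5,98),(-120,122.5,98),(-120,-122.5,98),(20,195,76),(-162,50,94),(-162,-50,94)],float)
mt=np.r_[np.array([(335,62),(592,78),(322,312),(578,327)])/2.6+[210,130]-.3,[[307.9,191.2]],np.array([(397,361),(500,367)])/2.6+[210,130]-.3]
Xs=np.array([(20,195,76),(-162,50,94),(-162,-50,94)],float); ms=np.array([(324.46,220.53),(448/2.7+160-.3,98/2.7+110-.3),(365/2.7+160-.3,54/2.7+110-.3)])
def parts(p): return [1.0*(proj(K,Rc,tc,w(p,Xw[use]))-mw[use])*1.3,(proj(K2,R2,t2,w(p,Xt))-mt)*2.5,(proj(K1,R1,t1,w(p,Xs))-ms)*2.7]
for sel in ([0],[1],[0,1,2]):
    f=lambda p:np.concatenate([parts(p)[i].ravel() for i in sel])
    r=least_squares(f,P,x_scale=[1,1,.01],loss='soft_l1'); print(sel,np.round(r.x,4),np.degrees(r.x[2])); print([np.round(q,1).tolist() for q in parts(r.x)])
    print(w(r.x,[[20,206,76],[-162,25,94],[120,0,90],[-80,138,76]]).round(1).tolist())
    for lx in (-105,-110,-115): print(lx,proj(K,Rc,tc,w(r.x,[[120+lx,141,107]])).round(1),proj(K2,R2,t2,w(r.x,[[120+lx,141,107]])).round(1), "meas 382.3,92.6 / 328.95,196.5")
E
```

```text
[0] [ 5.890397e+02 -1.471798e+02 -9.690000e-02] -5.55481453017851
[[[-0.6, 3.4], [0.1, -0.8], [0.5, -1.9], [2.1, -0.2], [-1.6, 0.4]], [[0.6, -2.2], [-1.3, -1.2], [-3.3, -3.1], [-0.8, 0.7], [-1.1, -0.4], [-5.3, -2.5], [-3.0, -0.7]], [[-0.0, -1.2], [0.2, -1.5], [-0.3, 1.0]]]
[[628.9, 55.9, 76.0], [430.2, -106.6, 94.0], [708.5, -158.8, 90.0], [522.8, -2.1, 76.0]]
-105 [[389.3  94.7]] [[328.6 193.4]] meas 382.3,92.6 / 328.95,196.5
-110 [[384.8  94.7]] [[328.5 195.4]] meas 382.3,92.6 / 328.95,196.5
-115 [[380.4  94.6]] [[328.3 197.4]] meas 382.3,92.6 / 328.95,196.5
[1] [ 5.877338e+02 -1.487633e+02 -8.770000e-02] -5.027158081784632
[[[-4.2, 5.3], [-1.1, 2.2], [0.2, 0.6], [-0.6, 0.5], [-3.9, 3.6]], [[1.1, 0.0], [-0.7, -1.1], [-0.7, -0.6], [2.1, 0.9], [0.1, 2.5], [-2.2, -0.6], [0.2, 0.2]], [[0.9, -4.3], [-1.4, -3.7], [-2.3, -0.6]]]
[[625.7, 54.7, 76.0], [428.5, -109.7, 94.0], [707.3, -159.3, 90.0], [520.1, -4.3, 76.0]]
-105 [[387.   96.2]] [[329.2 194.4]] meas 382.3,92.6 / 328.95,196.5
-110 [[382.5  96.2]] [[329.  196.4]] meas 382.3,92.6 / 328.95,196.5
-115 [[378.1  96.2]] [[328.9 198.4]] meas 382.3,92.6 / 328.95,196.5
[0, 1, 2] [ 5.883959e+02 -1.478161e+02 -9.490000e-02] -5.439798745214357
[[[-1.8, 4.2], [-0.4, 0.2], [0.2, -1.1], [1.1, 0.3], [-2.5, 1.5]], [[1.0, -1.4], [-0.8, -0.8], [-2.4, -2.2], [0.2, 1.1], [-0.6, 0.6], [-4.3, -1.7], [-1.9, -0.2]], [[0.1, -2.3], [-0.2, -2.2], [-0.7, 0.4]]]
[[627.8, 55.4, 76.0], [429.5, -107.6, 94.0], [707.9, -159.2, 90.0], [521.8, -2.9, 76.0]]
-105 [[388.5  95.3]] [[328.8 193.7]] meas 382.3,92.6 / 328.95,196.5
-110 [[384.   95.3]] [[328.7 195.8]] meas 382.3,92.6 / 328.95,196.5
-115 [[379.6  95.3]] [[328.6 197.8]] meas 382.3,92.6 / 328.95,196.5
```

```bash
sed -i 's/^P=.*/P=np.array([588.6,-147.6,-0.0955])/' h.py; python3 - <<'E'
from rig import bot
from h import *
import cv2
e,R=att(10)
bot.gripper_to(32)
bx,bz=bar(0)
bot.reach(tcp(W(bx,25,bz+70),R),e)
bot.line_to(tcp(W(bx,25,bz),R),vel=120)
s=bot.read_state(); print(s["t"],s["tool_pos"]-tcp(W(bx,25,bz),R),s["wrist_force"],s["finger_gap"])
f=bot.grab_frame("wrist"); cv2.imwrite("pics/c_w.png",f["pixels"][:,:,::-1])
E
```

```text
5.8333 [ 0.75576008 -0.14441538  0.54652439] [ 0.69097132  0.37025589 -0.1977986 ] 32.00727969244882
```

View pics/c_w.png

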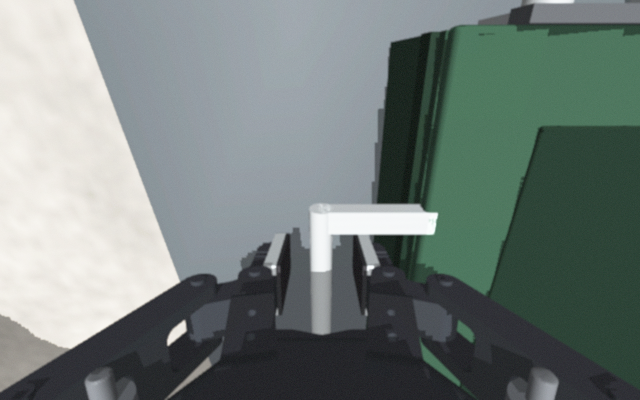

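The wrist view shows the bar (column ~320) centred between the pads (278 and 372). Closing and lifting.

```bash
cat > lift.py <<'E'
from rig import bot
from h import *
e,R=att(10)
bot.gripper_to(4)
s=bot.read_state(); p0=s["tool_pos"]; print(s["t"],p0,s["wrist_force"],s["finger_gap"])
ex=Ro.from_euler('z',P[2]).as_matrix()
base=tcp(W(bar(0)[0],25,bar(0)[1]),R)
rad=0.; ths=np.linspace(0,1.16,12)[1:]
for th in ths:
    x,z=bar(th)
    u=np.array([-np.cos(th),0,np.sin(th)]) # outward radial (chest)
    tgt=tcp(W(x,25,z)+ex@(u*rad),R)
    d=np.linalg.norm(tgt-bot.read_state()["tool_pos"])
    bot.line_to(tgt,vel=66)
    s=bot.read_state(); F=ex.T@s["wrist_force"]; fr=F@u
    print(round(s["t"],2),round(th,2),np.round(F,1),"fr",round(fr,1),np.round(s["tool_pos"]-tgt,1),round(s["finger_gap"],1),"rad",round(rad,2))
    if np.linalg.norm(F)>70: print("STOP");break
    rad+=np.clip(fr*0.05,-1.,1.)   # yield to radial force
E
python3 lift.py
```

```text
6.225 [ 430.05319652 -110.42490452   75.95125503] [-0.61617175  2.22456937  6.76340176] 7.56485432392006
6.83 0.11 [ 5.6  0.2 -5.1] fr -6.1 [1.3 0.  0.6] 7.9 rad 0.0
7.42 0.21 [ 7.3  0.2 -4.3] fr -8.1 [ 1.7 -0.   0.6] 7.6 rad -0.31
8.03 0.32 [ 7.8 -1.8 -6. ] fr -9.3 [ 1.8 -0.   0.6] 7.9 rad -0.71
8.62 0.42 [ 7.4 -1.1 -5.6] fr -9.0 [ 1.5 -0.   0.5] 7.9 rad -1.17
9.21 0.53 [ 8.1 -0.2 -8. ] fr -11.0 [1.  0.1 0.1] 8.1 rad -1.63
9.8 0.63 [ 5.1  0.2 -6.3] fr -7.8 [-0.2  0.2 -0.3] 7.2 rad -2.17
10.39 0.74 [-6.1  2.7  2.1] fr 5.9 [-0.4  0.2  0.7] 7.7 rad -2.57
10.98 0.84 [-9.4  3.5  5.8] fr 10.6 [-0.7  0.2  0.9] 7.7 rad -2.27
11.57 0.95 [-9.8  3.8  8.2] fr 12.4 [-0.6  0.2  1.3] 7.6 rad -1.74
12.17 1.05 [-9.3  4.  11.5] fr 14.6 [-0.4  0.2  1.9] 7.7 rad -1.12
12.76 1.16 [-8.7  4.8 14.1] fr 16.4 [0.  0.1 2.5] 7.6 rad -0.39
```

```bash
python3 - <<'E'
from rig import bot
import cv2
f=bot.grab_frame("scene"); cv2.imwrite("pics/d_s.png",cv2.resize(f["pixels"][60:330,140:440,::-1],None,fx=2.2,fy=2.2,interpolation=cv2.INTER_CUBIC))
from h import *
e,R=att(10); s=bot.read_state(); q=s["qpos"]; print(s["t"])
for pt in [(20,206,330),(20,206,76),(peg(.7)[0],206,peg(.7)[1])]:
    print(np.round(bot.inverse_kinematics(tcp(W(*pt),R),e)-q))
E
```

```text
12.8083
[-12.   5.  -2.  -4.  -3.   2. -15.]
[ -7.  18. -11.  12. -10. -26. -12.]
[-11.  12.  -8.  13.  -7. -21. -14.]
```

View pics/d_s.png

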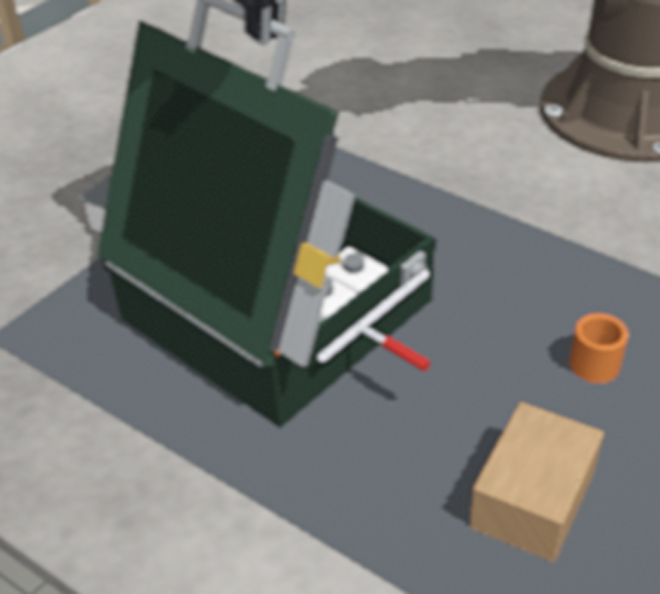

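Lid is at ~66°, rod still lying down, peg clear. Now release, grip the peg and raise the rod short of the hole.

```bash
cat > go.py <<'E'
from rig import bot
from h import *
import cv2,json
e,R=att(10); ex=Ro.from_euler('z',P[2]).as_matrix()
def st(l):
    s=bot.read_state(); print(l,round(s["t"],2),np.round(s["tool_pos"],1),np.round(ex.T@s["wrist_force"],1),round(s["finger_gap"],1)); return s
s=st("held")
bot.gripper_to(44); s=st("open")
bot.line_to(s["tool_pos"]-45*R[:,2],vel=200)
bot.line_to(tcp(W(20,206,330),R),vel=280)
bot.line_to(tcp(W(20,206,95),R),vel=280)
bot.line_to(tcp(W(20,206,76),R),vel=80); s=st("atpeg")
if np.linalg.norm(s["wrist_force"])>8: raise SystemExit("contact")
f=bot.grab_frame("wrist"); cv2.imwrite("pics/e_w.png",f["pixels"][:,:,::-1])
pre=s["tool_pos"]
bot.gripper_to(4); s=st("grip")
if not 8<s["finger_gap"]<14: raise SystemExit("nogrip")
dx=(ex.T@(s["tool_pos"]-pre))[0]; print("dx",dx)
rad=0
for a in (.11,.22,.33,.44,.54):
    x,z=peg(a); u=np.array([np.cos(a),0,np.sin(a)])
    bot.line_to(tcp(W(x+dx,206,z)+ex@(u*rad),R),vel=55)
    s=st("a%.2f"%a); F=ex.T@s["wrist_force"]
    if np.linalg.norm(F)>40: raise SystemExit("force")
    rad+=np.clip(F@u*.05,-.7,.7)
json.dump(dict(dx=dx,rad=rad,a=a),open("st.json","w"))
f=bot.grab_frame("scene"); cv2.imwrite("pics/e_s.png",cv2.resize(f["pixels"][60:330,140:440,::-1],None,fx=2.2,fy=2.2,interpolation=cv2.INTER_CUBIC))
E
python3 go.py
```

```text
held 12.81 [ 594.6 -126.3  333.6] [-8.9  4.5 12.8] 7.9
open 13.25 [ 594.7 -126.5  331.2] [-0.3 -0.7 -0.9] 44.1
atpeg 15.81 [627.5  52.3  56.9] [ 0.1 -0.4 -0.6] 44.0
grip 16.27 [628.4  52.2  57.7] [2.5 0.1 2. ] 10.4
dx 0.9631857800797838
a0.11 16.62 [627.9  52.2  68.5] [-0.3 -1.   0.8] 10.0
a0.22 16.97 [626.4  52.4  79.2] [ 0.8 -1.  -4.9] 9.7
a0.33 17.32 [623.7  52.7  89.9] [ 3.9 -0.6 -2.3] 10.0
a0.44 17.67 [620.   53.1 100.1] [ 4.  -0.7 -1.9] 9.6
a0.54 18.0 [615.8  53.5 109.1] [ 6.1 -0.2 -1. ] 10.0
```

View pics/e_s.png

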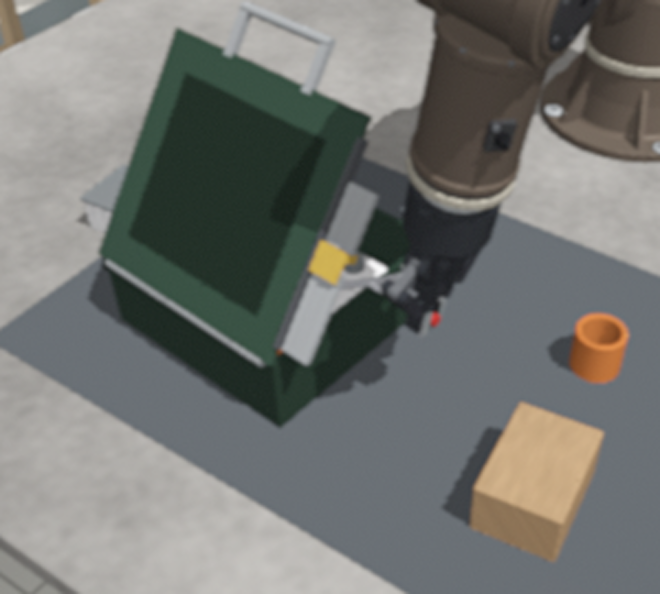

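View pics/e_w.png

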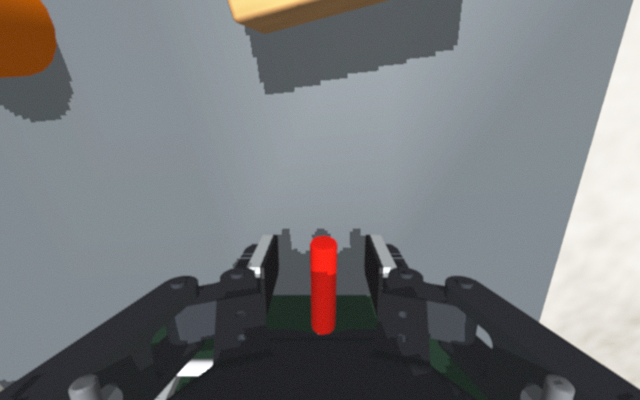

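```bash
python3 - <<'E'
from rig import bot
from h import *
import cv2,json
ex=Ro.from_euler('z',P[2]).as_matrix(); a=.54
t=np.array([-np.sin(a),0,np.cos(a)]); base=None; cnt=0
for i in range(24):
    bot.sleep(.3); s=bot.read_state(); F=ex.T@s["wrist_force"]; ft=F@t
    if base is None: base=ft
    print(round(s["t"],2),np.round(F,1),"ft",round(ft,1))
    if ft<base-3:
        cnt+=1
        if cnt>=2: break
f=bot.grab_frame("scene"); cv2.imwrite("pics/f_s.png",cv2.resize(f["pixels"][60:330,140:440,::-1],None,fx=2.2,fy=2.2,interpolation=cv2.INTER_CUBIC))
f=bot.grab_frame("wrist"); cv2.imwrite("pics/f_w.png",f["pixels"][:,:,::-1])
E
```

```text
18.35 [ 6.4 -0.  -0.3] ft -3.5
18.65 [ 6.2 -0.1 -0.2] ft -3.4
18.95 [ 5.8 -0.6  0.5] ft -2.5
19.25 [ 6.  -0.1 -0.4] ft -3.5
19.55 [ 6.2 -0.5  0.3] ft -3.0
19.85 [6.5 0.2 0.1] ft -3.2
20.15 [ 7.  -0.6 -0.4] ft -3.9
20.45 [ 5.9 -0.1 -1.2] ft -4.1
20.75 [ 4.9 -1.  -0.1] ft -2.6
21.05 [ 5.5 -0.5 -0.8] ft -3.6
21.35 [ 6.2 -0.3 -0.9] ft -4.0
21.65 [ 5.9 -0.3 -1. ] ft -3.9
21.95 [ 5.9 -1.  -1. ] ft -3.8
22.25 [ 6.  -0.6 -1.1] ft -4.0
22.55 [ 7.4 -0.4 -1.5] ft -5.1
22.85 [ 6.  -0.9 -1.6] ft -4.4
23.15 [ 6.6 -1.  -0.8] ft -4.1
23.45 [ 5.4  0.1 -1.2] ft -3.8
23.75 [ 5.9 -0.2 -1. ] ft -3.9
24.05 [ 6.1  0.3 -1.1] ft -4.1
24.35 [ 6.  -0.2 -0.7] ft -3.7
24.65 [ 5.   0.9 -1.4] ft -3.7
24.95 [ 5.7 -1.  -1.3] ft -4.0
25.25 [ 6.  -0.6 -1.8] ft -4.6
```

View pics/f_s.png

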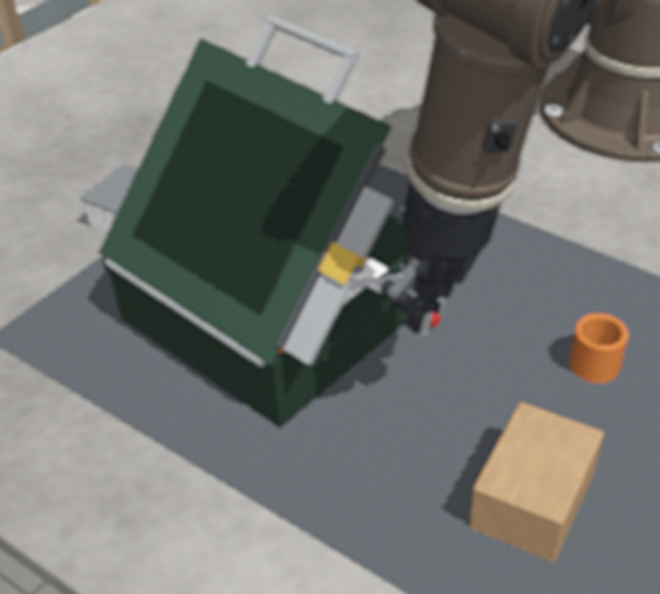

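```bash
cat > ang.py <<'E'
from h import *
from scipy.optimize import minimize_scalar
def lidang(p2): # two bar corner pixels (full-image) -y,+y
    f=lambda th:((proj(K1,R1,t1,w(P,[[bar(th)[0],-52,bar(th)[1]],[bar(th)[0],52,bar(th)[1]]]))-p2)**2).sum()
    r=minimize_scalar(f,bounds=(0,1.2),method='bounded'); return r.x,r.fun
E
python3 - <<'E'
from ang import *
for n,p in(("18.0",[(247,8),(331,42)]),("25.3",[(273,20),(356,53)])):
    print(n,lidang(np.array(p)/2.2+[140,60]-.3))
E
```

```text
18.0 (np.float64(0.9429184994603882), np.float64(15.23348171060983))
25.3 (np.float64(0.795159523469099), np.float64(5.906347720576076))
```

View pics/f_w.png

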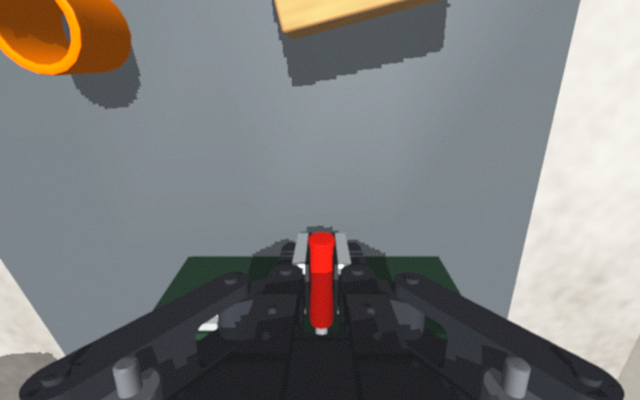

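```bash
cat > slide.py <<'E'
from rig import bot
from h import *
import cv2,json,sys
e,R=att(10); ex=Ro.from_euler('z',P[2]).as_matrix()
S=json.load(open("st.json")); a=S["a"]; rad=S["rad"]; dx=S["dx"]; amax=float(sys.argv[1])
print(S)
hist=[]
def rd(a):
    s=bot.read_state(); F=ex.T@s["wrist_force"]
    return s,F,F@np.array([-np.sin(a),0,np.cos(a)]),F@np.array([np.cos(a),0,np.sin(a)])
def actual(s): # rod angle from tool position
    g=s["tool_pos"]-19*R[:,2]; c=ex.T@(g-np.array([P[0],P[1],0])); return np.arctan2(c[2]-76,c[0]-dx+80)
cnt=0
while a<amax:
    a+=.008
    x,z=peg(a); u=np.array([np.cos(a),0,np.sin(a)])
    bot.line_to(tcp(W(x+dx,206,z)+ex@(u*rad),R),vel=8)
    s,F,ft,fr=rd(a); hist.append(ft)
    print(round(s["t"],2),"a",round(a,3),"act",round(actual(s),3),"ft",round(ft,1),"fr",round(fr,1))
    if len(hist)>3 and ft<np.median(hist[:-1][-6:])-5 or ft<-14: 
        print("STOP: lip?"); break
S["a"]=a; json.dump(S,open("st.json","w"))
for i in range(5):
    bot.sleep(.3); s,F,ft,fr=rd(a); print(round(s["t"],2),"wait ft",round(ft,1),"fr",round(fr,1),"act",round(actual(s),3))
f=bot.grab_frame("scene"); cv2.imwrite("pics/g%.3f.png"%a,cv2.resize(f["pixels"][60:330,140:440,::-1],None,fx=2.2,fy=2.2,interpolation=cv2.INTER_CUBIC)); print("pics/g%.3f.png"%a)
E
python3 slide.py 0.70
```

```text
{'dx': 0.9631857800797838, 'rad': 0.4890525283544227, 'a': 0.54}
25.61 a 0.548 act 0.54 ft -7.2 fr 3.4
25.86 a 0.556 act 0.548 ft -6.6 fr 3.8
26.11 a 0.564 act 0.555 ft -8.3 fr 3.4
26.36 a 0.572 act 0.566 ft -4.8 fr 5.8
26.61 a 0.58 act 0.574 ft -3.8 fr 4.8
26.86 a 0.588 act 0.582 ft -4.8 fr 5.5
27.11 a 0.596 act 0.59 ft -3.7 fr 4.7
27.36 a 0.604 act 0.598 ft -3.4 fr 5.3
27.61 a 0.612 act 0.606 ft -4.4 fr 5.0
27.86 a 0.62 act 0.614 ft -4.0 fr 4.5
28.11 a 0.628 act 0.621 ft -3.9 fr 5.6
28.36 a 0.636 act 0.629 ft -3.8 fr 5.2
28.61 a 0.644 act 0.636 ft -6.3 fr 4.9
28.86 a 0.652 act 0.645 ft -4.9 fr 6.3
29.11 a 0.66 act 0.655 ft -2.1 fr 5.7
29.36 a 0.668 act 0.662 ft -2.8 fr 5.4
29.61 a 0.676 act 0.669 ft -3.7 fr 5.5
29.86 a 0.684 act 0.679 ft -0.6 fr 8.6
30.11 a 0.692 act 0.687 ft -2.0 fr 7.1
30.36 a 0.7 act 0.694 ft -0.9 fr 7.9
30.66 wait ft -1.1 fr 8.2 act 0.694
30.96 wait ft -0.8 fr 7.5 act 0.694
31.26 wait ft -0.9 fr 7.7 act 0.694
31.56 wait ft -0.8 fr 7.1 act 0.694
31.86 wait ft -1.5 fr 8.3 act 0.694
pics/g0.700.png
```

View pics/g0.700.png

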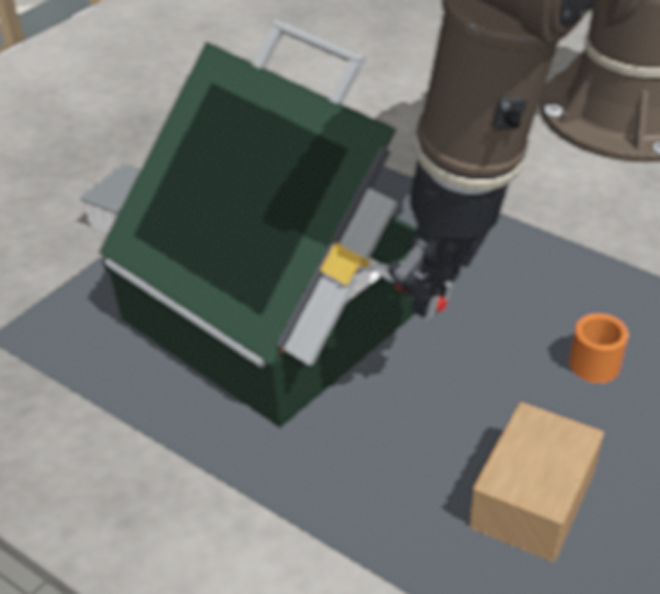

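```bash
python3 - <<'E'
from ang import *
for p in([(273,20),(356,53)],[(279,24),(361,59)]):
    print(lidang(np.array(p)/2.2+[140,60]-.3))
import cv2
for n in ('f_s','g0.700'):
    im=cv2.imread(f'pics/{n}.png'); cv2.imwrite(f'pics/{n}_z.png',cv2.resize(im[170:380,240:460],None,fx=2.5,fy=2.5,interpolation=cv2.INTER_CUBIC))
a=np.vstack([cv2.imread('pics/f_s.png')[0:130,180:480],cv2.imread('pics/g0.700.png')[0:130,180:480]])
cv2.imwrite('pics/cmp.png',cv2.resize(a,None,fx=2.2,fy=2.2))
E
```

```text
(np.float64(0.795159523469099), np.float64(5.906347720576076))
(np.float64(0.7551244571907897), np.float64(7.2575458186132575))
```

View pics/cmp.png

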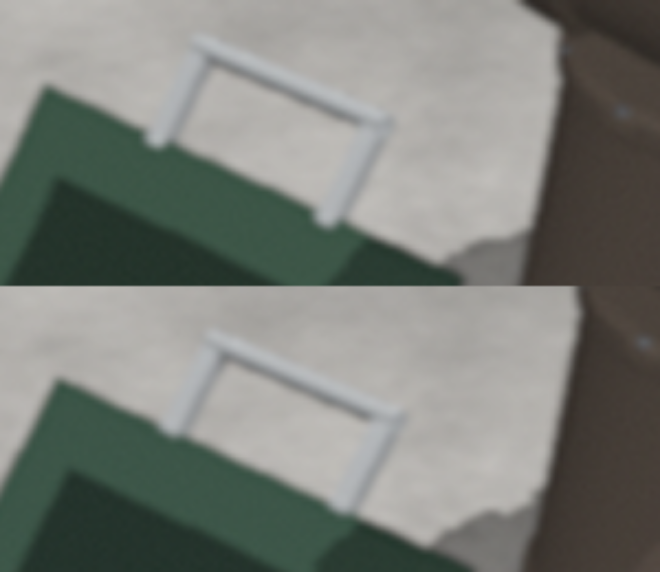

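View pics/g0.700_z.png

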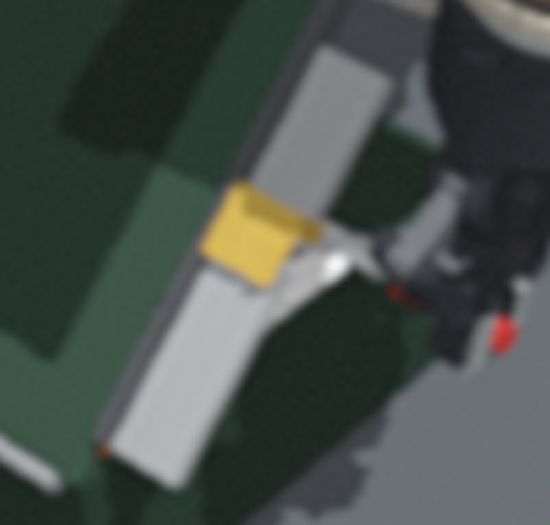

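Lid is at 0.755 rad, against ~0.84 expected if the tip were still on the strip and ~0.76 if it were in the hole, so the tip appears seated. I'll do one more stationarity check and then release.

```bash
python3 - <<'E'
from rig import bot
from h import *
import cv2
e,R=att(10)
def pic(n):
    f=bot.grab_frame("scene"); cv2.imwrite(f"pics/{n}.png",cv2.resize(f["pixels"][60:330,140:440,::-1],None,fx=2.2,fy=2.2,interpolation=cv2.INTER_CUBIC)); return f["pixels"].astype(float)
bot.sleep(1.0); a=pic("h0")
g=cv2.imread("pics/g0.700.png").astype(float); print("diff lid region",np.abs(cv2.imread("pics/h0.png").astype(float)-g)[0:200,150:380].mean())
bot.gripper_to(40); s=bot.read_state(); print(s["t"],s["finger_gap"],s["wrist_force"])
b=pic("h1")
bot.line_to(s["tool_pos"]-60*R[:,2],vel=60); s=bot.read_state(); print(s["t"],s["wrist_force"])
bot.line_to(s["tool_pos"]+np.array([-80,60,160.]),vel=200)
bot.sleep(.5); c=pic("h2"); bot.sleep(1.5); d=pic("h3")
for p,q in((a,b),(b,c),(c,d)): print(np.abs(p-q)[60:150,200:310].mean())
print(bot.read_state()["t"])
E
```

```text
diff lid region 0.6226521739130435
33.3583 40.299657000105654 [ 0.12521222 -0.28103825 -0.35665002]
34.55 [-0.796471    0.39917722 -0.2033933 ]
0.6917508417508418
4.798855218855219
0.584040404040404
37.7417
```

View pics/h3.png

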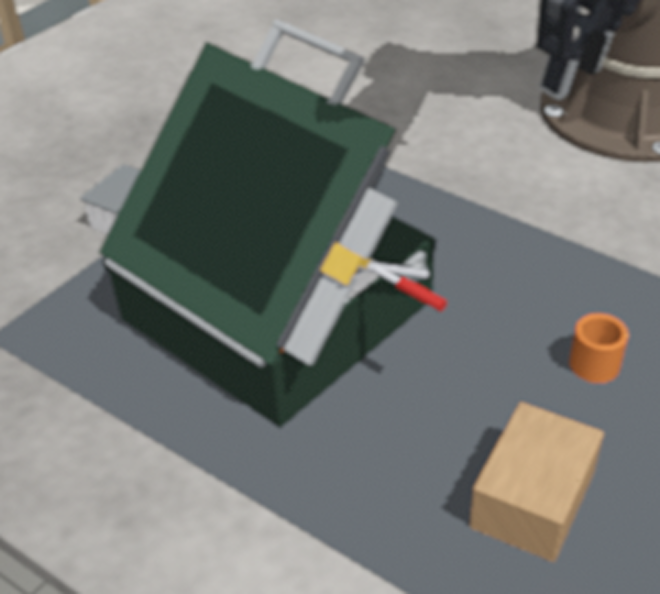

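The lid stays propped. The bar corners sit at the same pixels, (279,24) and (361,59), as before release. The rod runs up into the yellow housing at about (345,262), and the coupling and carton haven't moved. Handing in.

```bash
python3 - <<'E'
from rig import bot
f=bot.grab_frame("top")
for q in ("junction_box","coupling","carton"): print(q,[(d["rect"],d["score"]) for d in bot.search_frame(f,q)[:1]])
print(bot.read_state()["t"]); print(bot.job_done())
E
```

```text
junction_box [([453.4, 193.4, 490.5, 228.1], 0.74)]
coupling []
carton []
37.9417
the job is handed in; nothing more can be done
None
```

The lid is propped open on the rod, and I handed the job in at about 38 s of the 72 s allowed.

- **Lift:** I gripped the front bar and raised the lid to about 1.16 rad (66°) while the rod still lay down, which I confirmed in the scene picture. The highest force I read was about 17 N.
- **Propping:** I let go of the bar, took the red grip, and swung the rod up to 0.54 rad. I waited for the sinking lid to land on its tip, then slid the tip slowly forward. The force stayed small, with no jam and no sharp contact with the lip. My automatic check for the lip never triggered, so the slide ended at its preset 0.70 rad.
- **Seating:** I judged this from the lid angle. It measured about 0.755 rad, where about 0.76 is expected in the hole and 0.84 on the strip. My camera angle reading may be about 0.015 rad low.
- **After release:** Pictures taken 1.5 s apart showed no change, with the rod still running up into the yellow housing and the robot clear of everything.

**Checks that fell short:** in the last top picture the network found the junction box within about 2 px of where it was, but it did not report the coupling or the carton. The scene picture taken just before shows both where they were.

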